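# Sort the stitching supplies into their boards

## Task

Tidy the loose stitching supplies into the three recessed boards: the two thread spools standing upright in the round recesses, one in each; the two fold-back clips lying flat in the two-recess rectangular board, one in each recess; and the wax block lying flat in the board with the single recess. Each thing must sit right down on the floor of its recess, not on an edge; do not shove the tack tin or the roll of masking tape out of place.

Things in the scene. Friction and masses are not known exactly. Their poses are not given: they have to be found in the camera images.
- spool_a: Wooden spool of waxed thread, standing upright: round flanges 40 mm in diameter and 8 mm thick at the foot and at the top, a thinner core between them (22 mm in diameter where it touches), 50 mm high, about 45 g. Origin at the centre of its underside, z along its axis, up. The two spools differ only in the thread and may swap places. This one has brown thread.
- spool_b: Wooden spool of waxed thread, standing upright: round flanges 40 mm in diameter and 8 mm thick at the foot and at the top, a thinner core between them (22 mm in diameter where it touches), 50 mm high, about 45 g. Origin at the centre of its underside, z along its axis, up. The two spools differ only in the thread and may swap places. This one has blue thread.
- clip_a: Black fold-back clip lying flat: 56 mm along its x, 36 mm along its y, 11 mm high, about 20 g. Origin in the middle of this outline, at the underside. The solid body, 11 mm high and 36 mm wide in y, runs from x = -28 to x = +2 mm; beyond it only a thin wire loop, to x = +28 mm. Can be gripped across its 36 mm at x = -13 mm. The two clips are alike and may swap places. 
- clip_b: Black fold-back clip lying flat: 56 mm along its x, 36 mm along its y, 11 mm high, about 20 g. Origin in the middle of this outline, at the underside. The solid body, 11 mm high and 36 mm wide in y, runs from x = -28 to x = +2 mm; beyond it only a thin wire loop, to x = +28 mm. Can be gripped across its 36 mm at x = -13 mm. The two clips are alike and may swap places. 
- wax_block: Yellow-brown block of thread wax lying flat, no marks: 34 mm along its x, 52 mm along its y, 20 mm high, about 35 g. Origin at the centre of its underside, z up.
- thread_board: The board is fixed to the bench, beech, 13 mm thick; origin at the centre of its underside, z up. 86 mm along its x, 156 mm along its y, with two ROUND recesses, 60 mm in diameter and 5 mm deep (recess floor 8 mm above the bench), grey lined, centred at y = -36 and y = +36 mm (x = 0).
- clip_board: The board is fixed to the bench, beech, 13 mm thick; origin at the centre of its underside, z up. 100 mm along its x, 146 mm along its y, with TWO RECTANGULAR recesses side by side, each 78 mm along x and 56 mm along y, 5 mm deep (recess floor 8 mm above the bench), grey lined, centred at y = -34 and y = +34 mm (x = 0).
- wax_board: The board is fixed to the bench, beech, 13 mm thick; origin at the centre of its underside, z up. The smallest board, 100 mm along its x, 84 mm along its y, with ONE RECTANGULAR recess in its middle, 74 mm along x and 56 mm along y, 5 mm deep (recess floor 8 mm above the bench), grey lined.
- tack_tin: Bystander: round open tin of tacks, 68 mm in diameter, 24 mm high, loose on the bench. Origin at the centre of its underside. To be left where it stands. Also in the way: to the left of all the loose things (world x 0.41 to 0.55 m, y -0.05 to 0.20 m), a toggle clamp with an upright lever about 200 mm high is fixed to the bench: pass well above or clear of it.
- tape_roll: Bystander: roll of masking tape lying flat, 108 x 112 mm, 36 mm high, loose on the bench. Origin at the centre of its underside. To be left where it lies.
Not all that is in view belongs to the job. What is shaped like the spool_a but green or turquoise is not meant.

How it is judged (in metres and radians):
At the end, for the whole second after the job is handed in: Spools in round recesses, clips in the two-recess rectangular board, wax in the single recess: within 14 mm (spools 13) of a recess centre along board x and y, underside 4 to 10.5 mm over the bench, upright to 0.12 rad, under 0.02 m/s; tack tin and tape roll moved under 20 mm (((x of spool_a in the frame of thread_board between -0.013 and 0.013 m and y of spool_a in the frame of thread_board between -0.049 and -0.023 m and z of spool_a in the frame of thread_board between 0.004 and 0.0105 m) or (x of spool_a in the frame of thread_board between -0.013 and 0.013 m and y of spool_a in the frame of thread_board between 0.023 and 0.049 m and z of spool_a in the frame of thread_board between 0.004 and 0.0105 m)) and angle between each of spool_a, spool_b, clip_a, clip_b, wax_block's own z axis and vertical below 0.12 rad and linear speed of each of spool_a, spool_b, clip_a, clip_b, wax_block below 0.02 m/s and ((x of spool_b in the frame of thread_board between -0.013 and 0.013 m and y of spool_b in the frame of thread_board between -0.049 and -0.023 m and z of spool_b in the frame of thread_board between 0.004 and 0.0105 m) or (x of spool_b in the frame of thread_board between -0.013 and 0.013 m and y of spool_b in the frame of thread_board between 0.023 and 0.049 m and z of spool_b in the frame of thread_board between 0.004 and 0.0105 m)) and ((x of clip_a in the frame of clip_board between -0.014 and 0.014 m and y of clip_a in the frame of clip_board between -0.048 and -0.02 m and z of clip_a in the frame of clip_board between 0.004 and 0.0105 m) or (x of clip_a in the frame of clip_board between -0.014 and 0.014 m and y of clip_a in the frame of clip_board between 0.02 and 0.048 m and z of clip_a in the frame of clip_board between 0.004 and 0.0105 m)) and ((x of clip_b in the frame of clip_board between -0.014 and 0.014 m and y of clip_b in the frame of clip_board between -0.048 and -0.02 m and z of clip_b in the frame of clip_board between 0.004 and 0.0105 m) or (x of clip_b in the frame of clip_board between -0.014 and 0.014 m and y of clip_b in the frame of clip_board between 0.02 and 0.048 m and z of clip_b in the frame of clip_board between 0.004 and 0.0105 m)) and (x of wax_block in the frame of wax_board between -0.014 and 0.014 m and y of wax_block in the frame of wax_board between -0.014 and 0.014 m and z of wax_block in the frame of wax_board between 0.004 and 0.0105 m) and distance of each of tack_tin, tape_roll from where it was at the start of the episode below 0.02 m); the robot touches nothing.
It fails at once if the tack tin is pushed more than 20 mm (distance of tack_tin from where it was at the start of the episode above 0.02 m).
It fails at once if the masking tape roll is pushed more than 20 mm (distance of tape_roll from where it was at the start of the episode above 0.02 m).
It also fails if it takes over 122 s, if anything falls off the work surface, if the arm or the gripper's body presses on something with over 40 N, if the wrist force passes 120 N, or if a joint passes its speed limit or range.

## Robot

A 6-joint arm with a two-finger parallel gripper is mounted at the origin on a cart in front of the work surface, level with it; the furniture and walls round the work are solid. World frame = base frame: x ahead of the robot, y to its left, z up, the work surface at z = 0. Lengths are in m, angles in degrees, forces in N, time in s.
With the tool pointing down it reaches from about 0.4 to 0.825 m from the base axis. Payload 7 kg.
Tool frame: the origin (TCP) lies at the very end of the fingers, on their centre line; the grasp point (between the pads) lies 19 mm behind it (r.grasp_offset is the z of the grasp point in the tool frame, in m); z points along the fingers, y is the direction in which the jaws open and shut (so a half turn about z gives the same grasp; the last joint's range is limited). The gripper opens to 88 mm and grips with 3 to 60 N. Pads are 19 mm wide; open, the fingers measure 130 mm over their backs; the gripper's body (78 mm by 193 mm) begins 47 mm behind the grasp point.
Start: joints at [-52.133, 20.546, 0.682, 0, -70.136, -16.507], TCP at [0.246, -0.629, 0.227] pointing down, gripper open.
Joint ranges: [-176.03, 176.03], [-82.01, 121.73], [-58.28, 71.71], [-173.87, 95.51], [-174.79, -0.11], [-173.66, 173.66]. Speed limits (degrees/s): [136.94, 136.94, 172.46, 180, 180, 180].

## Interface

Orientations are given as [roll, pitch, yaw] about the fixed x, y, z axes, in that order (R = Rz(yaw) Ry(pitch) Rx(roll)).
In Python, from plant import r, capture, calibration, order gives the robot as it stands.
- The arm moves only by the tool servo_tool, never from a script. Its arguments are lists of equal length, an entry for each row: "grip": the closure, from -1 (fully open) to 1 (shut), so that 0 is half open; "translation": the shift along the tool's x, y, z in m, a list of three; "turn": the turn about the tool's z in rad. A call has 1 to 10 rows; each row is the pose to reach, as a shift and turn from the pose commanded when the call began, along the tool's axes at that moment; what a row does not reach only later rows make up. A row lasts 1/12 s, in which the tool goes at most 41.7 mm and 7.16 degrees, less where a joint would pass 70% of its speed; a pose out of reach is approached as far as the arm can. A call with a gripper value outside its range is refused whole. The fingers move at their own pace and stop on an object; "newtons" is the grip in N (left out, the last holds). Time passes only in rows, so rows that repeat a pose let the fingers close. It gives the time, the measured TCP pose, the force and the opening at its end, in the units of the state.
- r.get_state(): the state, without advancing time (a new reading comes with each control period).
- capture(name): name is "side" or "top" or "wrist"; returns (picture, depth): 480x640x3 uint8, blue, green, red; 480x640 float32, m along the optical axis (not along the pixel's ray), 0 where there is no reading.
- calibration(name): a dict with "fx", "fy", "cx", "cy" (pixels), "view" (4x4, takes a point from world to camera coordinates). Camera axes: x right, y up, looking along -z (the intrinsics and any distortion apply to the point x, -y, -z); pixel columns grow to the right and rows downward; lengths in m; the calibration is good to about 2 mm. The wrist camera is an equidistant fisheye: a pixel r from the principal point sees the ray r / f radians off the axis. A picture is of the moment at which its call begins: read the wrist's pose just before it. calibration takes no time and is no camera call; for the wrist camera it gives the pose at the moment of the call.
- order.close_job(): hands the job in, once; it reports no verdict.
The state is a dict: "time_s": time; "joints": joint angles; "qd": joint speeds; "joint_torque": joint torques, N m; "tcp_pos": TCP position; "eef_rot": TCP orientation; "contact_force": force on the tool from outside, world axes, zero at the start; "moment": the same for the moment, N m; "gripper_width": finger opening in m.
Only numpy, scipy, OpenCV 4.12 (cv2) and the standard library are available. Lean on these libraries where they do the work, as an engineer would, in place of code of your own. Each camera call takes 0.05 s, during which the arm holds its last target.

## Working session

There is one attempt and no reset: what is moved stays moved. The work goes in short steps, Python scripts to look and compute and a tool call to move; the robot and the scene stay as the last step left them, time stands still between calls to the robot, and variables do not carry over. Pictures are saved under pics/ and viewed, and the job is handed in when it is done.

Besides the shell and the picture viewer there is one more tool, called after "Call:" by a JSON object that holds its "op" and its "data", one argument or row to a line. servo_tool: Moves the arm, as the interface text tells. Its arguments: {"type":"object","properties":{"grip":{"type":"array","items":{"type":"number"}},"translation":{"type":"array","items":{"type":"array","items":{"type":"number"}}},"turn":{"type":"array","items":{"type":"number"}},"newtons":{"type":"number"}},"required":["grip","translation","turn"]}

```bash
mkdir -p pics; ls
python3 - <<'E'
from plant import r,capture,calibration
import cv2,numpy as np
print(r.get_state())
for n in("top","side","wrist"):
    c=calibration(n);p,d=capture(n)
    cv2.imwrite(f"pics/{n}0.png",p);np.savez(f"{n}0.npz",p=p,d=d,**{k:np.array(v) for k,v in c.items()})
    print(n,c)
E
```

```text
pics
{'time_s': 0.0, 'joints': array([-5.21327431e+01,  2.05905567e+01,  6.34156088e-01, -2.16801499e-02,
       -7.01350474e+01, -1.65066916e+01]), 'qd': array([-0.08732179,  0.01073622,  0.04409021,  0.01569178,  0.00729771,
        0.04226319]), 'joint_torque': array([-6.37036428e-04, -5.82716954e+01,  2.93052721e+01,  6.99712291e+00,
        6.82882121e-03, -1.67053158e-04]), 'tcp_pos': array([ 0.24566466, -0.62818553,  0.22563059]), 'eef_rot': array([ 1.79906530e+02, -6.44479226e-03, -1.58646813e+02]), 'contact_force': array([-0.04308512,  0.76630174, -0.34519124]), 'moment': array([-0.0166484 , -0.01523852, -0.00508923]), 'gripper_width': 0.087578729374028}
top {'fx': 451.2156710997251, 'fy': 451.2156710997251, 'cx': 322.55841478247675, 'cy': 231.64367288863684, 'view': array([[-0.01475279, -0.99988973,  0.00169726, -0.17517351],
       [ 0.99769471, -0.01460791,  0.06627124, -0.60553281],
       [-0.06623914,  0.00267103,  0.9978002 , -1.01592538],
       [ 0.        ,  0.        ,  0.        ,  1.        ]])}
side {'fx': 456.6381326908812, 'fy': 456.6381326908812, 'cx': 322.15048258507, 'cy': 235.38332709347495, 'view': array([[ 0.99630183, -0.08556707,  0.00780608, -0.58833684],
       [ 0.03658782,  0.50469669,  0.86252106,  0.02440337],
       [-0.0777431 , -0.85904571,  0.50596095, -1.0336159 ],
       [ 0.        ,  0.        ,  0.        ,  1.        ]])}
wrist {'fx': 371.64829954431775, 'fy': 371.64829954431775, 'cx': 315.26700251460187, 'cy': 233.33647258869013, 'view': array([[-0.3628688 ,  0.93183902,  0.00150956,  0.67490812],
       [-0.90122051, -0.35053282, -0.2548104 ,  0.03239884],
       [-0.23691313, -0.09382319,  0.96698985, -0.38963607],
       [ 0.        ,  0.        ,  0.        ,  1.        ]])}
```

View pics/top0.png

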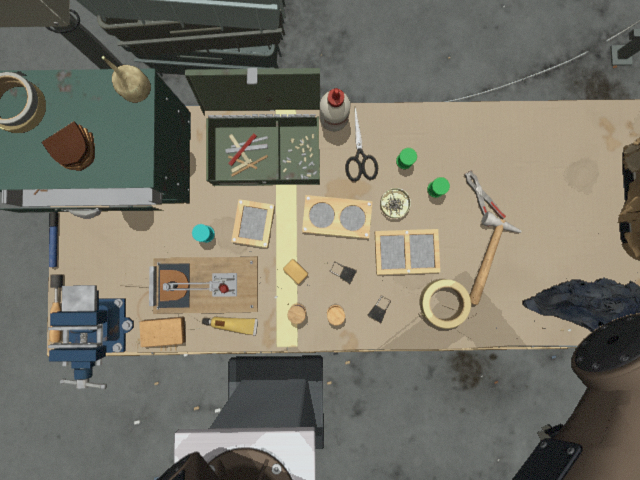

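View pics/side0.png

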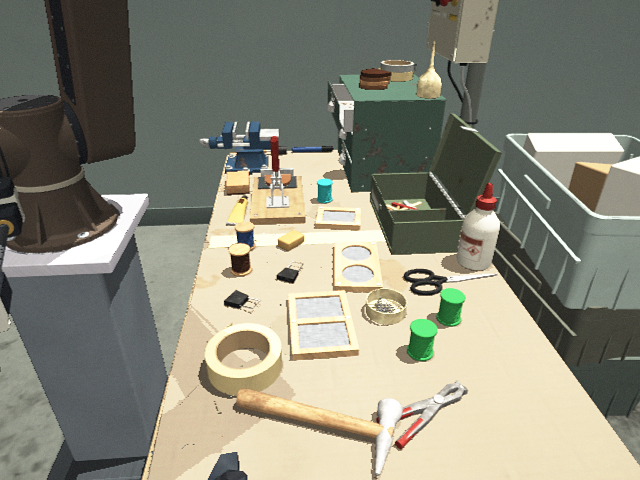

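View pics/wrist0.png

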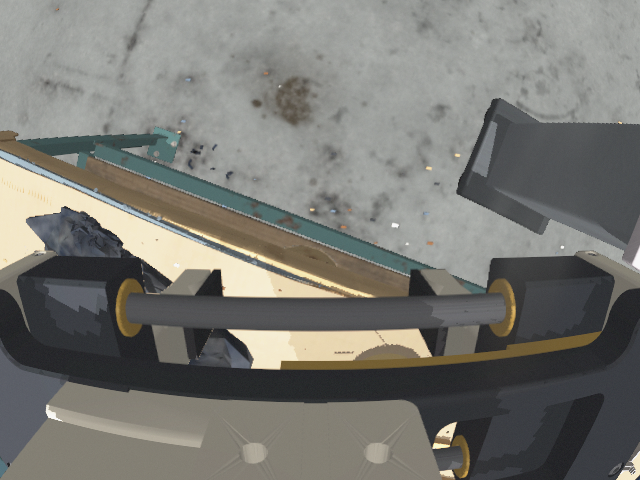

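Run:
```python
import cv2
p=cv2.imread("pics/top0.png")
cv2.imwrite("pics/c1.png",cv2.resize(p[185:335,225:385],None,fx=5,fy=4*5/4,interpolation=cv2.INTER_CUBIC)[:600*2:1][:600] if 0 else cv2.resize(p[180:300,225:385],None,fx=5,fy=5,interpolation=cv2.INTER_CUBIC))
cv2.imwrite("pics/c2.png",cv2.resize(p[220:340,280:440],None,fx=5,fy=5,interpolation=cv2.INTER_CUBIC))
q=cv2.imread("pics/side0.png")
cv2.imwrite("pics/c3.png",cv2.resize(q[200:360,200:400],None,fx=3.75,fy=3.75,interpolation=cv2.INTER_CUBIC))
```

```text
(no output)
```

View pics/c1.png

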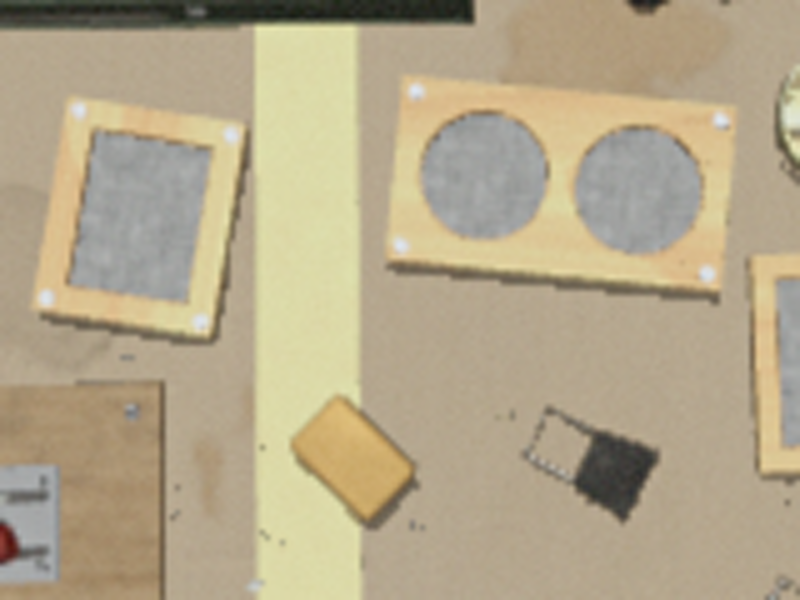

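View pics/c2.png

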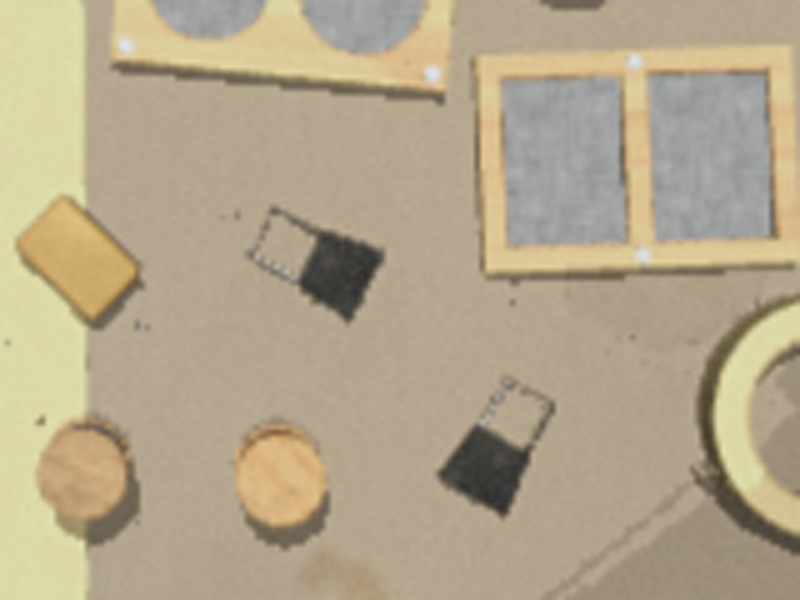

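View pics/c3.png

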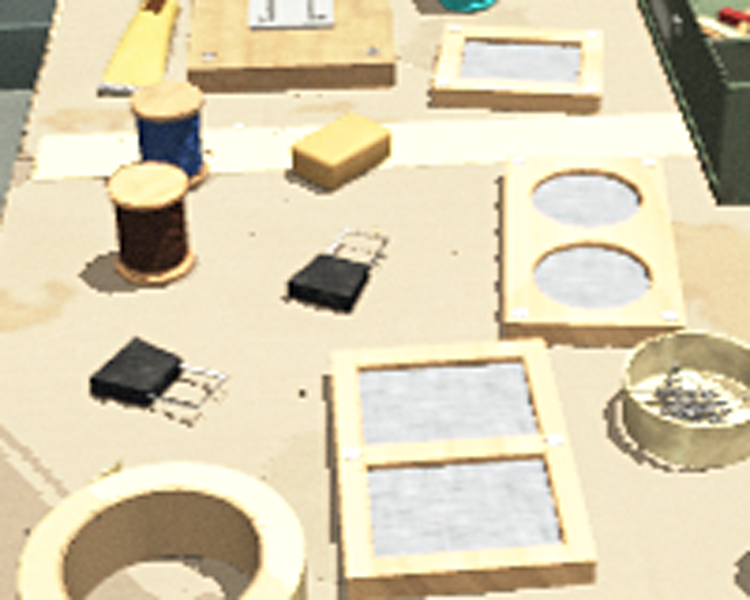

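```bash
cat > h.py <<'E'
import numpy as np,cv2
def load(n):
    return np.load(n+"0.npz")
T=load("top")
def w(u,v,z,c=T):
    V=c["view"];R=V[:3,:3];t=V[:3,3]
    ray=R.T@np.array([(u-c["cx"])/c["fx"],-(v-c["cy"])/c["fy"],-1]);o=-R.T@t
    return o+ray*(z-o[2])/ray[2]
def crop(P,x0,y0,s,z):
    return np.array([w(x0+(x+.5)/s-.5,y0+(y+.5)/s-.5,z)[:2] for x,y in P])
E
python3 - <<'E'
from h import *
C1=lambda P,z:crop(P,225,180,5,z)
C2=lambda P,z:crop(P,280,220,5,z)
def ang(d): return np.degrees(np.arctan2(d[1],d[0]))
def quad(n,q):
    e=[q[(i+1)%4]-q[i] for i in range(4)]
    print(n,q.mean(0).round(4),[(round(np.linalg.norm(x)*1000),round(ang(x),1)) for x in e])
quad("wax",C1([(340,397),(413,465),(365,515),(293,443)],.02))
quad("wax",C2([(65,197),(140,268),(95,318),(18,243)],.02))
quad("clip1 outline",C1([(548,408),(657,455),(625,518),(527,455)],.006))
quad("clip1 body",C1([(600,430),(657,455),(625,518),(573,483)],.011))
quad("clip2 outline",C2([(510,378),(553,405),(507,515),(438,475)],.006))
quad("clip2 body",C2([(475,427),(527,450),(507,515),(438,475)],.011))
print("spools",C2([(84,470),(282,475)],.05).round(4))
q=C1([(484,174),(638,189)],.013);print("rec",q.round(4),np.linalg.norm(q[0]-q[1]),ang(q[1]-q[0]))
quad("thr",C1([(403,76),(736,106),(718,290),(388,262)],.013))
quad("cb1",C2([(503,78),(622,75),(628,240),(507,247)],.013))
quad("cb2",C2([(650,73),(768,70),(776,236),(655,241)],.013))
quad("wb",C1([(93,130),(213,148),(188,302),(68,287)],.013))
quad("wbo",C1([(70,98),(245,123),(212,337),(37,310)],.013))
# depth clouds in top
d=T["d"]
for n,(u,v) in dict(spL=(296.5,313.6),spR=(336,314.6),bench=(360,290),wax=(295,271),brd=(345,225),lever=(222,283)).items():
    V=T["view"];z=d[int(v),int(u)];pc=np.array([(u-T["cx"])/T["fx"]*z,-(v-T["cy"])/T["fy"]*z,-z]);print(n,(V[:3,:3].T@(pc-V[:3,3])).round(4))
E
```

```text
wax [ 0.5147 -0.1201] [(46, np.float64(-133.6)), (32, np.float64(135.3)), (46, np.float64(44.4)), (30, np.float64(-46.4))]
wax [ 0.514  -0.1209] [(47, np.float64(-134.1)), (31, np.float64(137.1)), (49, np.float64(45.2)), (30, np.float64(-46.4))]
clip1 outline [ 0.511  -0.2288] [(55, np.float64(-114.1)), (33, np.float64(151.9)), (54, np.float64(56.5)), (24, np.float64(-25.0))]
clip1 body [ 0.5052 -0.2397] [(29, np.float64(-114.5)), (32, np.float64(151.9)), (29, np.float64(55.3)), (27, np.float64(-28.1))]
clip2 outline [ 0.4252 -0.3137] [(23, np.float64(-122.9)), (55, np.float64(155.8)), (36, np.float64(59.2)), (56, np.float64(-38.0))]
clip2 body [ 0.4151 -0.3059] [(26, np.float64(-114.6)), (31, np.float64(161.4)), (36, np.float64(59.2)), (28, np.float64(-39.0))]
spools [[ 0.4208 -0.1237]
 [ 0.4173 -0.2109]]
rec [[ 0.6435 -0.182 ]
 [ 0.6354 -0.2533]] 0.07172177443215251 -96.42461008421142
thr [ 0.6386 -0.2177] [(155, np.float64(-96.0)), (86, np.float64(173.2)), (153, np.float64(84.3)), (87, np.float64(-5.3))]
cb1 [ 0.555  -0.3449] [(55, np.float64(-89.4)), (76, np.float64(-179.5)), (56, np.float64(92.5)), (78, np.float64(0.0))]
cb2 [ 0.5563 -0.4129] [(55, np.float64(-89.4)), (77, np.float64(-179.0)), (56, np.float64(91.5)), (77, np.float64(0.1))]
wb [ 0.626  -0.0227] [(56, np.float64(-99.4)), (72, np.float64(170.4)), (56, np.float64(82.0)), (74, np.float64(-9.2))]
wbo [ 0.6259 -0.0229] [(82, np.float64(-99.0)), (100, np.float64(170.8)), (82, np.float64(80.4)), (100, np.float64(-8.9))]
spL [ 0.4209 -0.1239  0.051 ]
spR [ 0.4175 -0.2108  0.052 ]
bench [ 0.4668 -0.2695 -0.0059]
wax [ 0.5138 -0.1197  0.0189]
brd [ 0.6185 -0.2366  0.0069]
lever [0.4945 0.0189 0.1465]
```

```bash
cat >> h.py <<'E'
def plan(*tg):
    """targets (x,y,z,yaw|None): shifts from present pose"""
    from plant import r
    s=r.get_state();p=s["tcp_pos"];yaw=s["eef_rot"][2]
    a=np.radians(yaw);R=np.array([[np.cos(a),np.sin(a),0],[np.sin(a),-np.cos(a),0],[0,0,-1]])
    print("t",round(s["time_s"],2),"tcp",p.round(4),"rot",s["eef_rot"].round(2),"j",s["joints"].round(0),"F",s["contact_force"].round(1),"w",round(s["gripper_width"],4))
    for t in tg:
        d=R.T@(np.array(t[:3])-p);th=0 if t[3] is None else -((t[3]-yaw+180)%360-180)
        print("  ->",t,"shift",d.round(4),"turn",round(np.radians(th),4),"rows",round(max(np.linalg.norm(d)/.0417,abs(th)/7.16),1))
E
python3 -c "
from h import *
plan((.417,-.211,.16,-96),(.417,-.211,.027,-96))"
```

```text
t 0.15 tcp [ 0.2457 -0.6283  0.2258] rot [ 1.7993e+02 -1.0000e-02 -1.5864e+02] j [-52.  21.   1.  -0. -70. -17.] F [-0.6  0.9 -0.7] w 0.0874
  -> (0.417, -0.211, 0.16, -96) shift [-0.3115  0.3263  0.0658] turn -1.0933 rows 10.9
  -> (0.417, -0.211, 0.027, -96) shift [-0.3115  0.3263  0.1988] turn -1.0933 rows 11.8
```

Call:
{"op": "servo_tool", "data": {
  "grip": [-1,-1,-1,-1,-1,-1,-1,-1,-1,-1],
  "translation": [
    [-0.311,0.326,0.066],
    [-0.311,0.326,0.066],
    [-0.311,0.326,0.066],
    [-0.311,0.326,0.066],
    [-0.311,0.326,0.066],
    [-0.311,0.326,0.066],
    [-0.311,0.326,0.066],
    [-0.311,0.326,0.066],
    [-0.311,0.326,0.066],
    [-0.311,0.326,0.066]
  ],
  "turn": [-1.093,-1.093,-1.093,-1.093,-1.093,-1.093,-1.093,-1.093,-1.093,-1.093],
  "newtons": 15
}}

```text
time_s: 0.98
tcp_pos: [0.4024, -0.2453, 0.166]
eef_rot: [-180.0, 0.0, -95.7]
contact_force: [1.1, -0.4, -0.4]
gripper_width: 0.088
```

```bash
python3 -c "
from h import *
plan((.417,-.211,.14,-96),(.417,-.211,.025,-96))"
```

```text
t 0.98 tcp [ 0.4024 -0.2453  0.166 ] rot [-179.97    0.    -95.68] j [ -7.   4. -29.  -0. -57.   2.] F [ 1.1 -0.4 -0.4] w 0.088
  -> (0.417, -0.211, 0.14, -96) shift [-0.0355 -0.0111  0.026 ] turn 0.0056 rows 1.1
  -> (0.417, -0.211, 0.025, -96) shift [-0.0355 -0.0111  0.141 ] turn 0.0056 rows 3.5
```

Call:
{"op": "servo_tool", "data": {
  "grip": [-1,-1,-1,-1,-1,-1],
  "translation": [
    [-0.0355,-0.011,0.026],
    [-0.0355,-0.011,0.026],
    [-0.0355,-0.011,0.026],
    [-0.0355,-0.011,0.026],
    [-0.0355,-0.011,0.026],
    [-0.0355,-0.011,0.026]
  ],
  "turn": [0,0,0,0,0,0]
}}

```text
time_s: 1.48
tcp_pos: [0.4168, -0.214, 0.1407]
eef_rot: [-180.0, -0.0, -96.1]
contact_force: [0.4, 0.4, -0.7]
gripper_width: 0.0878
```

```bash
python3 -c "
from h import *
plan((.417,-.211,.025,-96))
from plant import *
c=calibration('wrist');p,d=capture('wrist');cv2.imwrite('pics/w1.png',p)
"
```

```text
t 1.48 tcp [ 0.4168 -0.214   0.1407] rot [-1.7995e+02 -1.0000e-02 -9.6110e+01] j [ -3.   5. -32.   0. -53.  -3.] F [ 0.4  0.4 -0.7] w 0.0878
  -> (0.417, -0.211, 0.025, -96) shift [-0.003   0.0002  0.1157] turn -0.0019 rows 2.8
```

View pics/w1.png

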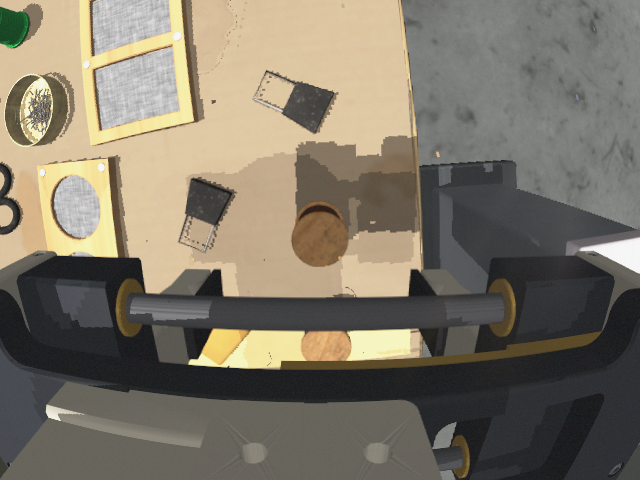

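```bash
cat >> h.py <<'E'
def wf(u,v,z,c):
    V=c["view"];R=V[:3,:3];t=V[:3,3]
    a=(u-c["cx"])/c["fx"];b=(v-c["cy"])/c["fy"];th=np.hypot(a,b);k=np.sin(th)/th
    ray=R.T@np.array([a*k,-b*k,-np.cos(th)]);o=-R.T@t
    return o+ray*(z-o[2])/ray[2]
E
python3 -c "
from h import *
from plant import *
c=calibration('wrist')
print(wf(320,238,.05,c),wf(326,346,.05,c))
q=np.array([wf(u,v,.011,c)[:2] for u,v in [(294,80),(337,96),(315,132),(285,105)]]);print(q,q.mean(0))
q=np.array([wf(u,v,.011,c)[:2] for u,v in [(193,177),(233,188),(218,226),(188,217)]]);print(q,q.mean(0))
"
```

```text
[ 0.41341337 -0.2138601   0.05      ] [ 0.41781012 -0.1264107   0.05      ]
[[ 0.42054139 -0.32935423]
 [ 0.38929466 -0.31325081]
 [ 0.40901749 -0.2870846 ]
 [ 0.42951554 -0.31063739]] [ 0.41209227 -0.31008176]
[[ 0.51024384 -0.26454992]
 [ 0.47830543 -0.2513155 ]
 [ 0.49571256 -0.22203982]
 [ 0.52035051 -0.23250029]] [ 0.50115309 -0.24260138]
```

Call:
{"op": "servo_tool", "data": {
  "grip": [-1,-1,-1,-1,-1,0.9,0.9,0.9,0.9,0.9],
  "translation": [
    [-0.001,0.001,0.04],
    [-0.001,0.001,0.08],
    [-0.001,0.001,0.105],
    [-0.001,0.001,0.115],
    [-0.001,0.001,0.115],
    [-0.001,0.001,0.115],
    [-0.001,0.001,0.115],
    [-0.001,0.001,0.115],
    [-0.001,0.001,0.115],
    [-0.001,0.001,0.115]
  ],
  "turn": [0,0,0,0,0,0,0,0,0,0],
  "newtons": 12
}}

```text
time_s: 2.37
tcp_pos: [0.4166, -0.212, 0.0261]
eef_rot: [-179.9, 0.0, -96.0]
contact_force: [-0.9, -0.0, 0.4]
gripper_width: 0.0601
```

Call:
{"op": "servo_tool", "data": {
  "grip": [0.9,0.9,0.9,0.9,0.9],
  "translation": [
    [0,0,0],
    [0,0,0],
    [0,0,0],
    [0,0,-0.003],
    [0,0,-0.005]
  ],
  "turn": [0,0,0,0,0]
}}

```text
time_s: 2.78
tcp_pos: [0.4159, -0.2119, 0.0303]
eef_rot: [180.0, -0.0, -96.0]
contact_force: [0.7, -0.2, -0.7]
gripper_width: 0.0366
```

```bash
python3 -c "
from h import *
plan((.634,-.255,.13,-96),(.634,-.255,.034,-96))
from plant import *
"
```

```text
t 2.78 tcp [ 0.4159 -0.2119  0.0303] rot [179.98  -0.   -96.01] j [ -3.  14. -39.   0. -36.  -3.] F [ 0.7 -0.2 -0.7] w 0.0366
  -> (0.634, -0.255, 0.13, -96) shift [ 0.02   -0.2214 -0.0997] turn -0.0002 rows 5.8
  -> (0.634, -0.255, 0.034, -96) shift [ 0.02   -0.2214 -0.0037] turn -0.0002 rows 5.3
```

Call:
{"op": "servo_tool", "data": {
  "grip": [0.9,0.9],
  "translation": [
    [0,0,0],
    [0,0,0]
  ],
  "turn": [0,0]
}}

```text
time_s: 2.95
tcp_pos: [0.4162, -0.2119, 0.0304]
eef_rot: [-180.0, 0.0, -96.0]
contact_force: [0.3, 0.0, -1.8]
gripper_width: 0.0365
```

```bash
python3 -c "
from h import *
plan()
from plant import *
p,d=capture('side');cv2.imwrite('pics/s1.png',cv2.resize(p[160:320,180:380],None,fx=3,fy=3))
p,d=capture('wrist');cv2.imwrite('pics/w2.png',p)
plan()
"
```

```text
t 2.95 tcp [ 0.4162 -0.2119  0.0304] rot [-179.98    0.    -96.01] j [ -3.  14. -39.  -0. -36.  -3.] F [ 0.3  0.  -1.8] w 0.0365
t 3.05 tcp [ 0.416  -0.2119  0.0302] rot [-180.      0.    -96.02] j [ -3.  14. -39.  -0. -36.  -3.] F [ 0.1  0.2 -0.7] w 0.0362
```

View pics/s1.png

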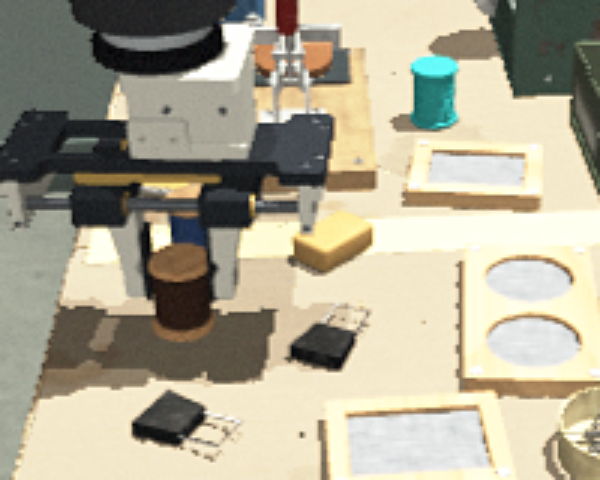

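View pics/w2.png

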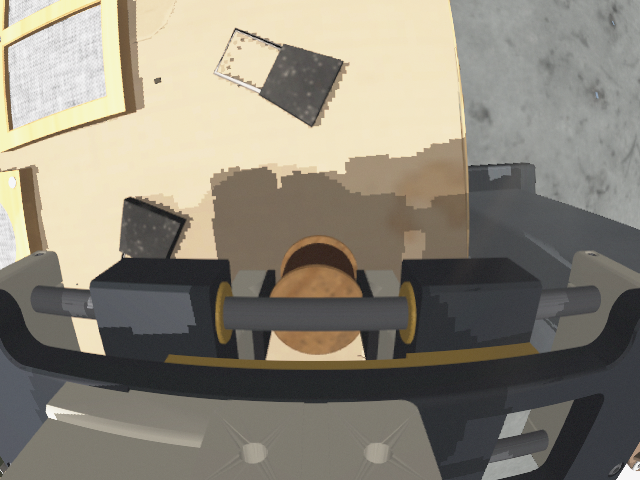

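```bash
python3 -c "
from h import *
from plant import *
c=calibration('wrist')
print(wf(317,310,.053,c),wf(317,265,.053,c),wf(317,355,.053,c),wf(268,312,.053,c),wf(366,312,.053,c))
"
```

```text
[ 0.41495326 -0.21313796  0.053     ] [ 0.4129223  -0.23245606  0.053     ] [ 0.41724024 -0.19131427  0.053     ] [ 0.43494398 -0.21415525  0.053     ] [ 0.39517284 -0.20988557  0.053     ]
```

Call:
{"op": "servo_tool", "data": {
  "grip": [0.9,0.9,0.9,0.9,0.9,0.9,0.9,0.9,0.9,0.9],
  "translation": [
    [0,0,-0.03],
    [0,0,-0.06],
    [0.005,-0.03,-0.07],
    [0.01,-0.065,-0.07],
    [0.012,-0.105,-0.07],
    [0.015,-0.145,-0.07],
    [0.02,-0.185,-0.07],
    [0.02,-0.215,-0.07],
    [0.02,-0.2215,-0.07],
    [0.02,-0.2215,-0.07]
  ],
  "turn": [0,0,0,0,0,0,0,0,0,0]
}}

```text
time_s: 3.88
tcp_pos: [0.6356, -0.2551, 0.0985]
eef_rot: [179.9, -0.0, -96.0]
contact_force: [-0.7, -0.1, -0.1]
gripper_width: 0.0363
```

```bash
python3 -c "
from h import *
plan((.634,-.255,.035,-96))
from plant import *
c=calibration('wrist')
p,d=capture('wrist');cv2.imwrite('pics/w3.png',p)
plan()
np.save('c.npy',c,allow_pickle=True)
"
```

```text
t 3.88 tcp [ 0.6356 -0.2551  0.0985] rot [179.92  -0.   -96.01] j [ -6.  27.  -7.   0. -56.  -0.] F [-0.7 -0.1 -0.1] w 0.0363
  -> (0.634, -0.255, 0.035, -96) shift [0.     0.0016 0.0635] turn -0.0002 rows 1.5
t 3.93 tcp [ 0.634  -0.2549  0.0988] rot [ 1.7988e+02  1.0000e-02 -9.6030e+01] j [ -6.  27.  -7.  -0. -56.  -0.] F [-0.4 -0.1 -1.2] w 0.0368
```

View pics/w3.png

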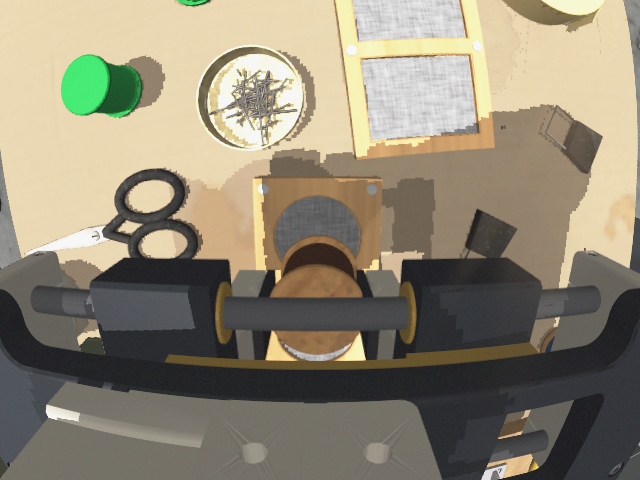

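```bash
python3 -c "
from h import *
c=np.load('c.npy',allow_pickle=True).item()
a,b=wf(254,179,.013,c)[:2],wf(381,178,.013,c)[:2]
print(a,b,(a+b)/2, np.linalg.norm(a-b)); d=(a-b)/np.linalg.norm(a-b); n=np.array([-d[1],d[0]]); print((a+b)/2+n*(.078-.036),(a+b)/2+n*(.078+.036),np.degrees(np.arctan2(d[1],d[0])))
print(wf(274,235,.013,c),wf(361,235,.013,c))
# clip board edges
print(wf(354,158,.013,c),wf(494,146,.013,c))
"
```

```text
[ 0.67127482 -0.30134912] [ 0.58736142 -0.29311544] [ 0.62931812 -0.29723228] 0.08431638667434688
[ 0.63341951 -0.25543301] [ 0.64045047 -0.18377713] -5.603987176621221
[ 0.66291483 -0.26178446  0.013     ] [ 0.60389107 -0.25547119  0.013     ]
[ 0.60418185 -0.30798998  0.013     ] [ 0.50301085 -0.3097818   0.013     ]
```

Call:
{"op": "servo_tool", "data": {
  "grip": [0.9,0.9,0.9,0.9,0.9,0.9,-1,-1,-1,-1],
  "translation": [
    [0,0,0.03],
    [0,0,0.05],
    [0,0,0.06],
    [0,0,0.064],
    [0,0,0.064],
    [0,0,0.064],
    [0,0,0.064],
    [0,0,0.064],
    [0,0,0.064],
    [0,0,0.064]
  ],
  "turn": [0,0,0,0,0,0,0,0,0,0]
}}

```text
time_s: 4.77
tcp_pos: [0.6345, -0.2551, 0.0369]
eef_rot: [-179.9, -0.0, -96.0]
contact_force: [0.6, -0.3, -0.0]
gripper_width: 0.058
```

Call:
{"op": "servo_tool", "data": {
  "grip": [-1,-1,-1,-1,-1,-1,-1,-1],
  "translation": [
    [0,0,0],
    [0,0,0],
    [0,0,-0.02],
    [0,0,-0.05],
    [0,0,-0.08],
    [0,0,-0.1],
    [0,0,-0.1],
    [0,0,-0.1]
  ],
  "turn": [0,0,0,0,0,0,0,0]
}}

```text
time_s: 5.43
tcp_pos: [0.635, -0.2551, 0.1379]
eef_rot: [-179.8, 0.0, -96.0]
contact_force: [0.0, -0.0, -0.7]
gripper_width: 0.0871
```

```bash
python3 -c "
from h import *
plan((.4195,-.125,.13,-96),(.4195,-.125,.025,-96))
from plant import *
c=calibration('wrist')
p,d=capture('wrist');cv2.imwrite('pics/w4.png',p)
plan()
np.save('c.npy',c,allow_pickle=True)
"
```

```text
t 5.43 tcp [ 0.635  -0.2551  0.1379] rot [-179.81    0.    -96.01] j [ -6.  25.  -5.   0. -60.  -0.] F [ 0.  -0.  -0.7] w 0.0871
  -> (0.4195, -0.125, 0.13, -96) shift [-0.1068  0.228   0.0079] turn -0.0003 rows 6.0
  -> (0.4195, -0.125, 0.025, -96) shift [-0.1068  0.228   0.1129] turn -0.0003 rows 6.6
t 5.48 tcp [ 0.6341 -0.2549  0.1364] rot [-1.7996e+02  2.0000e-02 -9.6030e+01] j [ -6.  25.  -5.  -0. -60.  -0.] F [-0.1  0.6 -1.4] w 0.0879
```

View pics/w4.png

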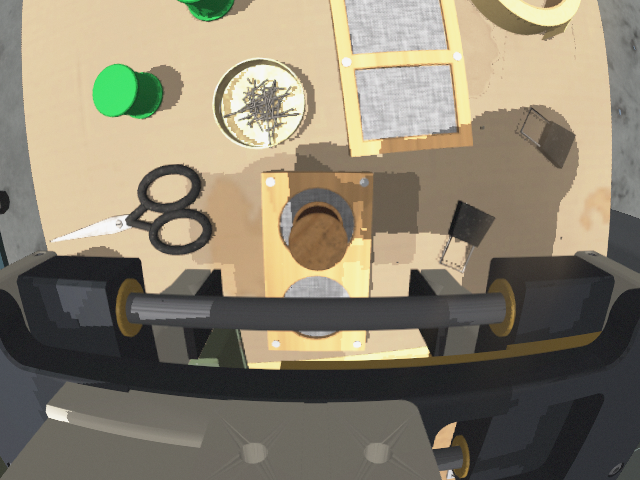

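Call:
{"op": "servo_tool", "data": {
  "grip": [-1,-1,-1,-1,-1,-1,-1,-1,-1,-1],
  "translation": [
    [-0.017,0.036,0],
    [-0.034,0.072,0],
    [-0.051,0.108,0],
    [-0.068,0.145,0],
    [-0.085,0.182,0],
    [-0.1,0.215,0],
    [-0.107,0.228,0.02],
    [-0.107,0.228,0.05],
    [-0.107,0.228,0.09],
    [-0.107,0.228,0.11]
  ],
  "turn": [0,0,0,0,0,0,0,0,0,0]
}}

```text
time_s: 6.32
tcp_pos: [0.416, -0.1246, 0.0231]
eef_rot: [179.8, -0.0, -96.0]
contact_force: [-1.1, 0.0, -0.1]
gripper_width: 0.0878
```

Call:
{"op": "servo_tool", "data": {
  "grip": [-1,0.9,0.9,0.9,0.9,0.9,0.9,0.9,0.9,0.9],
  "translation": [
    [0,0,0],
    [0,0,0],
    [0,0,0],
    [0,0,0],
    [0,0,0],
    [0,0,0],
    [0,0,0],
    [0,0,0],
    [0,0,0],
    [0,0,0]
  ],
  "turn": [0,0,0,0,0,0,0,0,0,0]
}}

```text
time_s: 7.15
tcp_pos: [0.4186, -0.1247, 0.0263]
eef_rot: [-180.0, 0.0, -96.0]
contact_force: [0.2, -0.2, 2.4]
gripper_width: 0.0368
```

```bash
python3 -c "
from h import *
plan((.642,-.183,.1,-96),(.642,-.183,.036,-96))
from plant import *
c=calibration('wrist')
p,d=capture('wrist');cv2.imwrite('pics/w5.png',p)
plan()
"
```

```text
t 7.15 tcp [ 0.4186 -0.1247  0.0263] rot [-179.99    0.    -96.01] j [  9.  12. -43.   0. -35. -15.] F [ 0.2 -0.2  2.4] w 0.0368
  -> (0.642, -0.183, 0.1, -96) shift [ 0.0345 -0.2282 -0.0737] turn -0.0002 rows 5.8
  -> (0.642, -0.183, 0.036, -96) shift [ 0.0345 -0.2282 -0.0097] turn -0.0002 rows 5.5
t 7.2 tcp [ 0.4187 -0.1247  0.0263] rot [-179.99    0.    -96.01] j [  9.  12. -43.   0. -35. -15.] F [ 0.5 -0.1  2.4] w 0.037
```

View pics/w5.png

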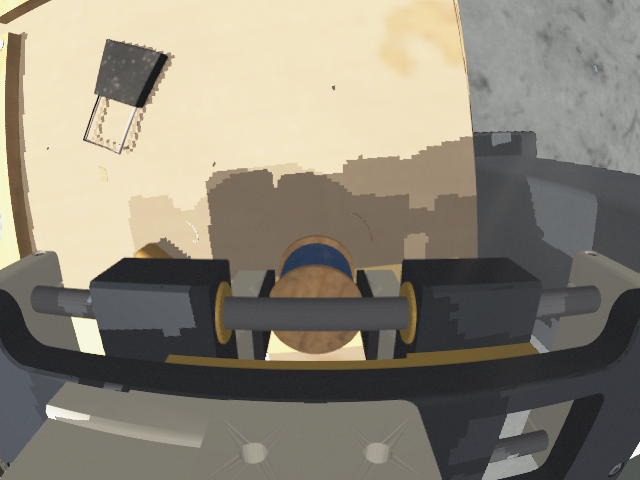

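Call:
{"op": "servo_tool", "data": {
  "grip": [0.9,0.9,0.9,0.9,0.9,0.9,0.9,0.9,0.9,0.9],
  "translation": [
    [0,0,-0.03],
    [0,0,-0.065],
    [0.005,-0.03,-0.08],
    [0.01,-0.065,-0.08],
    [0.016,-0.105,-0.08],
    [0.022,-0.145,-0.08],
    [0.028,-0.185,-0.08],
    [0.033,-0.218,-0.08],
    [0.0345,-0.228,-0.08],
    [0.0345,-0.228,-0.08]
  ],
  "turn": [0,0,0,0,0,0,0,0,0,0]
}}

```text
time_s: 8.03
tcp_pos: [0.6435, -0.1836, 0.1045]
eef_rot: [179.9, -0.0, -96.0]
contact_force: [0.0, 0.1, -0.9]
gripper_width: 0.0364
```

Call:
{"op": "servo_tool", "data": {
  "grip": [0.9,0.9,0.9,0.9,0.9,0.9,0.9,-1,-1,-1],
  "translation": [
    [0,0,0],
    [0,0,0.03],
    [0,0,0.055],
    [0,0,0.068],
    [0,0,0.071],
    [0,0,0.071],
    [0,0,0.071],
    [0,0,0.071],
    [0,0,0.071],
    [0,0,0.071]
  ],
  "turn": [0,0,0,0,0,0,0,0,0,0]
}}

```text
time_s: 8.87
tcp_pos: [0.6421, -0.1829, 0.0361]
eef_rot: [-179.9, 0.0, -96.0]
contact_force: [0.7, -0.2, -0.5]
gripper_width: 0.0514
```

Call:
{"op": "servo_tool", "data": {
  "grip": [-1,-1,-1,-1,-1,-1,-1,-1,-1,-1],
  "translation": [
    [0,0,0],
    [0,0,0],
    [0,0,0],
    [0,0,-0.02],
    [0,0,-0.05],
    [0,0,-0.08],
    [0,0,-0.1],
    [0,0,-0.12],
    [0,0,-0.12],
    [0,0,-0.12]
  ],
  "turn": [0,0,0,0,0,0,0,0,0,0]
}}

```text
time_s: 9.7
tcp_pos: [0.6425, -0.1829, 0.1567]
eef_rot: [-179.8, 0.0, -96.0]
contact_force: [1.1, -0.2, 0.1]
gripper_width: 0.0875
```

```bash
python3 -c "
from h import *
from plant import *
c=calibration('wrist')
p,d=capture('wrist');cv2.imwrite('pics/w6.png',p)
plan((.513,-.122,.12,-135),(.513,-.122,.12,45),(.513,-.122,.009,45))
np.save('c.npy',c,allow_pickle=True)
"
```

```text
t 9.75 tcp [ 0.6416 -0.1828  0.1552] rot [-1.7997e+02  2.0000e-02 -9.6030e+01] j [  1.  23.  -6.  -0. -62.  -7.] F [-0.1  0.2 -0.6] w 0.088
  -> (0.513, -0.122, 0.12, -135) shift [-0.047   0.1343  0.0352] turn 0.6802 rows 5.4
  -> (0.513, -0.122, 0.12, 45) shift [-0.047   0.1343  0.0352] turn -2.4614 rows 19.7
  -> (0.513, -0.122, 0.009, 45) shift [-0.047   0.1343  0.1462] turn -2.4614 rows 19.7
```

View pics/w6.png

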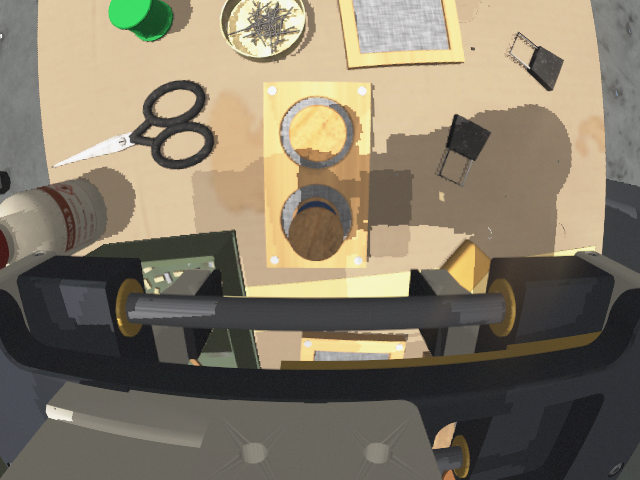

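Call:
{"op": "servo_tool", "data": {
  "grip": [-1,-1,-1,-1,-1,-1,-1,-1,-1,-1],
  "translation": [
    [-0.013,0.037,0.01],
    [-0.026,0.074,0.02],
    [-0.039,0.11,0.03],
    [-0.047,0.134,0.035],
    [-0.047,0.134,0.035],
    [-0.047,0.134,0.035],
    [-0.047,0.134,0.035],
    [-0.047,0.134,0.035],
    [-0.047,0.134,0.035],
    [-0.047,0.134,0.035]
  ],
  "turn": [0.11,0.22,0.33,0.44,0.55,0.64,0.672,0.672,0.672,0.672]
}}

```text
time_s: 10.58
tcp_pos: [0.5131, -0.1222, 0.1195]
eef_rot: [180.0, -0.1, -134.4]
contact_force: [-0.2, -0.6, -0.8]
gripper_width: 0.0871
```

```bash
python3 -c "
from h import *
from plant import *
c=calibration('wrist')
p,d=capture('wrist');cv2.imwrite('pics/w7.png',p)
plan((.513,-.1215,.009,-134.5))
np.save('c.npy',c,allow_pickle=True)
"
```

```text
t 10.63 tcp [ 0.5131 -0.1222  0.1196] rot [ 1.7996e+02 -5.0000e-02 -1.3446e+02] j [  8.  12. -26.  -0. -52. -52.] F [0.1 0.3 0.1] w 0.0875
  -> (0.513, -0.1215, 0.009, -134.5) shift [-0.0004  0.0006  0.1106] turn 0.0006 rows 2.7
```

View pics/w7.png

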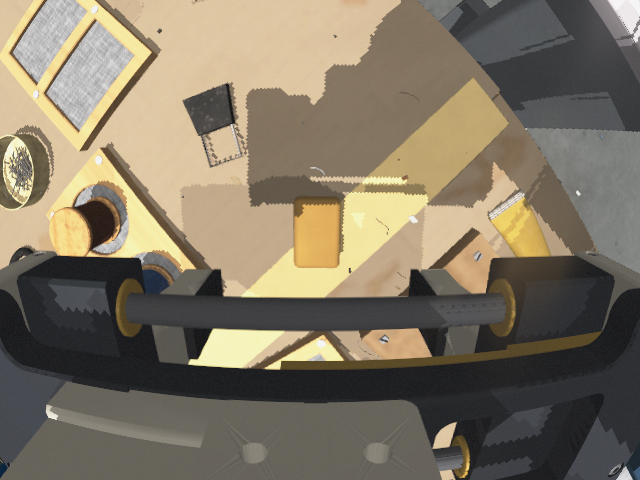

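Call:
{"op": "servo_tool", "data": {
  "grip": [-1,-1,-1,-1,-1,-1,0.9,0.9,0.9,0.9],
  "translation": [
    [0,0,0.04],
    [0,0,0.08],
    [0,0,0.1],
    [0,0,0.11],
    [0,0,0.11],
    [0,0,0.11],
    [0,0,0.11],
    [0,0,0.11],
    [0,0,0.11],
    [0,0,0.11]
  ],
  "turn": [0,0,0,0,0,0,0,0,0,0]
}}

```text
time_s: 11.47
tcp_pos: [0.5141, -0.1221, 0.0112]
eef_rot: [-179.9, 0.1, -134.5]
contact_force: [0.6, 0.7, -0.2]
gripper_width: 0.0663
```

Call:
{"op": "servo_tool", "data": {
  "grip": [0.9,0.9,0.9,0.9,0.9,0.9],
  "translation": [
    [0,0,0],
    [0,0,0],
    [0,0,0],
    [0,0,0],
    [0,0,0],
    [0,0,0]
  ],
  "turn": [0,0,0,0,0,0]
}}

```text
time_s: 11.97
tcp_pos: [0.5134, -0.1222, 0.0102]
eef_rot: [180.0, -0.0, -134.5]
contact_force: [-1.0, -0.8, 0.8]
gripper_width: 0.034
```

```bash
python3 -c "
from h import *
plan((.6245,-.0243,.12,-189.2),(.6245,-.0243,.017,-189.2))
"
```

```text
t 11.97 tcp [ 0.5134 -0.1222  0.0102] rot [ 1.7999e+02 -1.0000e-02 -1.3452e+02] j [  8.  21. -32.  -0. -37. -52.] F [-1.  -0.8  0.8] w 0.034
  -> (0.6245, -0.0243, 0.12, -189.2) shift [-0.1477 -0.0106 -0.1098] turn 0.9544 rows 7.6
  -> (0.6245, -0.0243, 0.017, -189.2) shift [-0.1477 -0.0106 -0.0068] turn 0.9544 rows 7.6
```

Call:
{"op": "servo_tool", "data": {
  "grip": [0.9,0.9,0.9,0.9,0.9,0.9,0.9,0.9,0.9,0.9],
  "translation": [
    [0,0,-0.03],
    [0,0,-0.07],
    [0,0,-0.11],
    [-0.02,-0.02,-0.14],
    [-0.045,-0.045,-0.14],
    [-0.07,-0.07,-0.14],
    [-0.078,-0.079,-0.14],
    [-0.078,-0.079,-0.14],
    [-0.078,-0.079,-0.14],
    [-0.078,-0.079,-0.14]
  ],
  "turn": [0,0,0,0.11,0.22,0.33,0.45,0.57,0.69,0.81]
}}

```text
time_s: 12.8
tcp_pos: [0.6244, -0.1219, 0.1493]
eef_rot: [-180.0, -0.1, 178.7]
contact_force: [-0.7, 0.1, -0.8]
gripper_width: 0.0337
```

```bash
python3 -c "
from h import *
plan((.6245,-.0243,.08,-189.2),(.6245,-.0243,.018,-189.2))
"
```

```text
t 12.8 tcp [ 0.6244 -0.1219  0.1493] rot [-1.8000e+02 -8.0000e-02  1.7872e+02] j [  6.  20. -10.  -0. -59. -98.] F [-0.7  0.1 -0.8] w 0.0337
  -> (0.6245, -0.0243, 0.08, -189.2) shift [0.0021 0.0976 0.0693] turn 0.1382 rows 2.9
  -> (0.6245, -0.0243, 0.018, -189.2) shift [0.0021 0.0976 0.1313] turn 0.1382 rows 3.9
```

Call:
{"op": "servo_tool", "data": {
  "grip": [0.9,0.9,0.9,0.9,0.9,0.9,0.9],
  "translation": [
    [0.0005,0.035,0.01],
    [0.001,0.065,0.03],
    [0.002,0.09,0.05],
    [0.002,0.0976,0.07],
    [0.002,0.0976,0.08],
    [0.002,0.0976,0.08],
    [0.002,0.0976,0.08]
  ],
  "turn": [0.1,0.138,0.138,0.138,0.138,0.138,0.138]
}}

```text
time_s: 13.38
tcp_pos: [0.6239, -0.0248, 0.07]
eef_rot: [-180.0, -0.1, 171.2]
contact_force: [0.8, -0.6, 0.3]
gripper_width: 0.0339
```

```bash
python3 -c "
from h import *
from plant import *
c=calibration('wrist')
p,d=capture('wrist');cv2.imwrite('pics/w8.png',p)
plan((.6245,-.0243,.018,-189.2))
np.save('c.npy',c,allow_pickle=True)
"
```

```text
t 13.43 tcp [ 0.6245 -0.025   0.0708] rot [-1.7999e+02  3.0000e-02  1.7115e+02] j [  16.   24.  -17.    0.  -50. -114.] F [-0.2  0.3 -0.3] w 0.0339
  -> (0.6245, -0.0243, 0.018, -189.2) shift [0.0001 0.0006 0.0528] turn 0.0061 rows 1.3
```

View pics/w8.png

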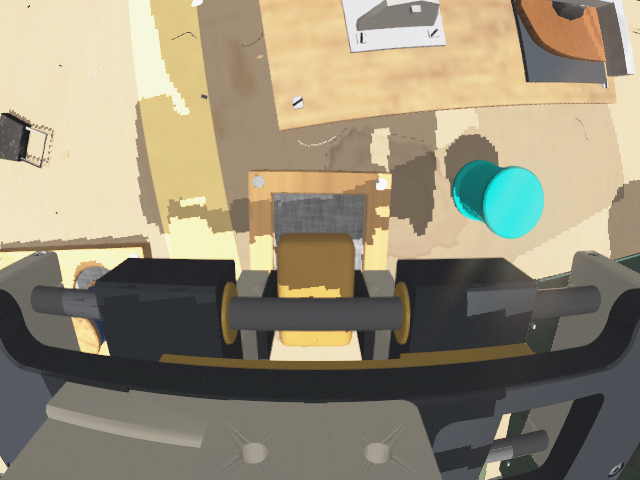

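```bash
python3 -c "
from h import *
c=np.load('c.npy',allow_pickle=True).item()
a,b=wf(316,234,.081,c),wf(316,346,.081,c);print('wax',a,b,(a+b)/2)
a,b=wf(273,194,.013,c)[:2],wf(367,195,.013,c)[:2];print(a,b,np.linalg.norm(a-b))
m=(a+b)/2;d=(a-b)/np.linalg.norm(a-b);n=np.array([-d[1],d[0]]);print(m+n*.037,m-n*.037)
a,b=wf(249,171,.013,c)[:2],wf(391,173,.013,c)[:2];print(a,b,np.linalg.norm(a-b))
m=(a+b)/2;d=(a-b)/np.linalg.norm(a-b);n=np.array([-d[1],d[0]]);print(m+n*.05)
"
```

```text
wax [ 0.59469451 -0.02084824  0.081     ] [ 0.64742376 -0.02907228  0.081     ] [ 0.62105913 -0.02496026  0.081     ]
[ 0.58455466 -0.04473555] [0.59364708 0.00980246] 0.05529074520242968
[ 0.62559715 -0.0235511 ] [ 0.55260459 -0.01138199]
[ 0.56875436 -0.0563672 ] [0.58268371 0.02569733] 0.08323829496647515
[ 0.62501397 -0.02370209]
```

Call:
{"op": "servo_tool", "data": {
  "grip": [0.9,0.9,0.9,0.9,0.9,0.9,-1,-1,-1,-1],
  "translation": [
    [-0.003,0.0015,0.02],
    [-0.003,0.0015,0.038],
    [-0.003,0.0015,0.047],
    [-0.003,0.0015,0.052],
    [-0.003,0.0015,0.052],
    [-0.003,0.0015,0.052],
    [-0.003,0.0015,0.052],
    [-0.003,0.0015,0.052],
    [-0.003,0.0015,0.052],
    [-0.003,0.0015,0.052]
  ],
  "turn": [0,0,0,0,0,0,0,0,0,0]
}}

```text
time_s: 14.27
tcp_pos: [0.6275, -0.0232, 0.0187]
eef_rot: [180.0, 0.0, 171.2]
contact_force: [-0.5, 0.7, 0.0]
gripper_width: 0.0549
```

Call:
{"op": "servo_tool", "data": {
  "grip": [-1,-1,-1,-1,-1,-1,-1,-1],
  "translation": [
    [0,0,0],
    [0,0,0],
    [0,0,-0.03],
    [0,0,-0.07],
    [0,0,-0.11],
    [0,0,-0.13],
    [0,0,-0.13],
    [0,0,-0.13]
  ],
  "turn": [0,0,0,0,0,0,0,0]
}}

```text
time_s: 14.93
tcp_pos: [0.628, -0.023, 0.15]
eef_rot: [179.9, 0.2, 171.2]
contact_force: [0.5, 0.3, -1.0]
gripper_width: 0.0877
```

```bash
python3 -c "
from h import *
from plant import *
c=calibration('wrist')
p,d=capture('wrist');cv2.imwrite('pics/w9.png',p)
plan((.5035,-.241,.14,-119),(.5035,-.241,.004,-119))
np.save('c.npy',c,allow_pickle=True)
"
```

```text
t 14.98 tcp [ 0.627  -0.0232  0.1483] rot [1.7996e+02 2.0000e-02 1.7115e+02] j [  16.   19.  -12.   -0.  -59. -115.] F [-1.1  0.8 -0.9] w 0.0872
  -> (0.5035, -0.241, 0.14, -119) shift [ 0.0885 -0.2342  0.0083] turn -1.2191 rows 9.8
  -> (0.5035, -0.241, 0.004, -119) shift [ 0.0885 -0.2342  0.1443] turn -1.2191 rows 9.8
```

View pics/w9.png

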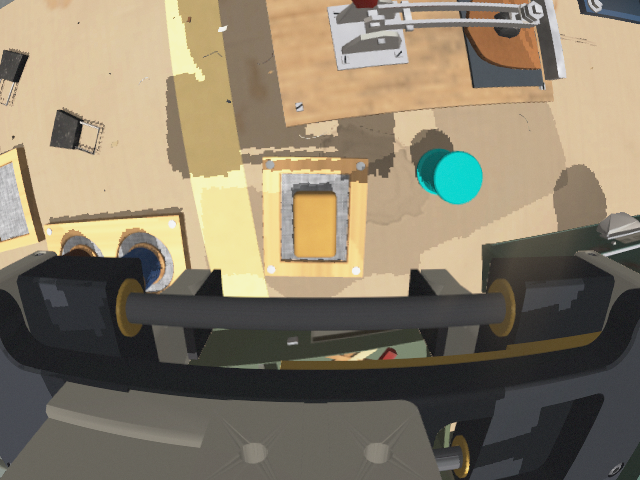

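Call:
{"op": "servo_tool", "data": {
  "grip": [-1,-1,-1,-1,-1,-1,-1,-1,-1,-1],
  "translation": [
    [0.008,-0.02,0],
    [0.02,-0.055,0],
    [0.033,-0.09,0],
    [0.047,-0.125,0],
    [0.06,-0.16,0],
    [0.073,-0.195,0],
    [0.0885,-0.2342,0.008],
    [0.0885,-0.2342,0.008],
    [0.0885,-0.2342,0.008],
    [0.0885,-0.2342,0.008]
  ],
  "turn": [-0.12,-0.24,-0.36,-0.48,-0.6,-0.72,-0.84,-0.96,-1.08,-1.2]
}}

```text
time_s: 15.82
tcp_pos: [0.502, -0.2419, 0.1383]
eef_rot: [179.8, -0.1, -119.9]
contact_force: [-0.1, 0.5, -0.6]
gripper_width: 0.0877
```

Call:
{"op": "servo_tool", "data": {
  "grip": [-1,-1,-1],
  "translation": [
    [0,0,0],
    [0,0,0],
    [0,0,0]
  ],
  "turn": [-0.019,-0.019,-0.019]
}}

```text
time_s: 16.07
tcp_pos: [0.5034, -0.2409, 0.1393]
eef_rot: [179.9, -0.0, -119.2]
contact_force: [0.5, -0.0, -0.0]
gripper_width: 0.0876
```

```bash
python3 -c "
from h import *
from plant import *
c=calibration('wrist')
p,d=capture('wrist');cv2.imwrite('pics/w10.png',p)
plan((.5035,-.241,.004,-119))
np.save('c.npy',c,allow_pickle=True)
"
```

```text
t 16.12 tcp [ 0.5035 -0.2408  0.1395] rot [ 1.7993e+02 -2.0000e-02 -1.1916e+02] j [ -5.  14. -21.  -0. -55. -24.] F [-0.6  0.3 -0.9] w 0.0877
  -> (0.5035, -0.241, 0.004, -119) shift [ 2.000e-04 -1.000e-04  1.355e-01] turn -0.0028 rows 3.3
```

View pics/w10.png

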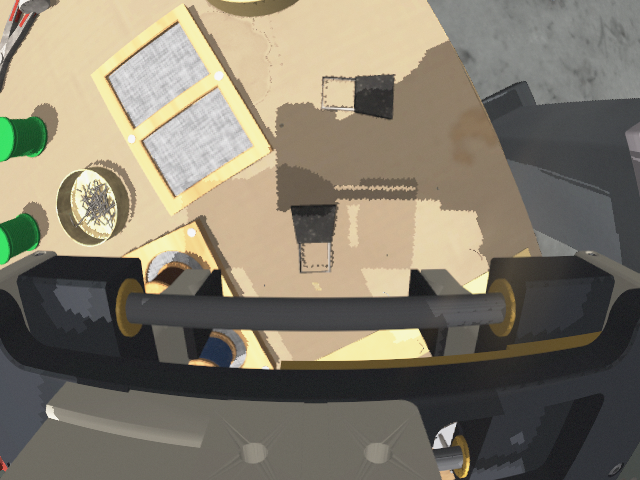

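```bash
python3 -c "
from h import *
c=np.load('c.npy',allow_pickle=True).item()
q=np.array([wf(u,v,.011,c)[:2] for u,v in [(291,206),(336,204),(332,243),(299,243)]]);print(q,q.mean(0))
q=np.array([wf(u,v,.006,c)[:2] for u,v in [(291,206),(336,204),(332,272),(301,272)]]);print(q.mean(0))
q=np.array([wf(u,v,.013,c)[:2] for u,v in [(142,143),(215,97),(250,149),(174,199)]]);print('cb1',q,q.mean(0))
q=np.array([wf(u,v,.013,c)[:2] for u,v in [(105,80),(180,28),(216,82),(137,129)]]);print('cb2',q,q.mean(0))
"
```

```text
[[ 0.51225032 -0.26401554]
 [ 0.48069186 -0.24813842]
 [ 0.49868265 -0.22176386]
 [ 0.52181317 -0.23473941]] [ 0.5033595  -0.24216431]
[ 0.50976503 -0.22988056]
cb1 [[ 0.5922598  -0.37143829]
 [ 0.5205204  -0.36848826]
 [ 0.51719223 -0.3186577 ]
 [ 0.59235551 -0.31723906]] [ 0.55558199 -0.34395583]
cb2 [[ 0.5953992  -0.43893373]
 [ 0.51750448 -0.43579162]
 [ 0.5139964  -0.37849393]
 [ 0.59015875 -0.38393955]] [ 0.55426471 -0.40928971]
```

Call:
{"op": "servo_tool", "data": {
  "grip": [-1,-1,-1,-1,-1,-1,-1,0.9,0.9,0.9],
  "translation": [
    [0.0005,0,0.04],
    [0.0005,0,0.08],
    [0.0005,0,0.11],
    [0.0005,0,0.125],
    [0.0005,0,0.132],
    [0.0005,0,0.135],
    [0.0005,0,0.135],
    [0.0005,0,0.135],
    [0.0005,0,0.135],
    [0.0005,0,0.135]
  ],
  "turn": [0,0,0,0,0,0,0,0,0,0]
}}

```text
time_s: 16.95
tcp_pos: [0.5044, -0.2416, 0.0064]
eef_rot: [-179.9, 0.0, -119.0]
contact_force: [-0.5, 0.1, 0.3]
gripper_width: 0.073
```

Call:
{"op": "servo_tool", "data": {
  "grip": [0.9,0.9,0.9,0.9,0.9,0.9,0.9],
  "translation": [
    [0,0,0],
    [0,0,0],
    [0,0,0],
    [0,0,0],
    [0,0,0],
    [0,0,0],
    [0,0,0]
  ],
  "turn": [0,0,0,0,0,0,0]
}}

```text
time_s: 17.53
tcp_pos: [0.5035, -0.2416, 0.0052]
eef_rot: [180.0, -0.0, -119.0]
contact_force: [-0.1, -0.4, 1.1]
gripper_width: 0.0333
```

```bash
python3 -c "
from h import *
plan((.542,-.345,.08,-179.5),(.542,-.345,.016,-179.5))
"
```

```text
t 17.53 tcp [ 0.5035 -0.2416  0.0052] rot [ 1.7999e+02 -1.0000e-02 -1.1899e+02] j [ -6.  24. -29.   0. -38. -23.] F [-0.1 -0.4  1.1] w 0.0333
  -> (0.542, -0.345, 0.08, -179.5) shift [ 0.0718 -0.0838 -0.0748] turn 1.0561 rows 8.5
  -> (0.542, -0.345, 0.016, -179.5) shift [ 0.0718 -0.0838 -0.0108] turn 1.0561 rows 8.5
```

Call:
{"op": "servo_tool", "data": {
  "grip": [0.9,0.9,0.9,0.9,0.9,0.9,0.9,0.9,0.9,0.9],
  "translation": [
    [0,0,-0.02],
    [0,0,-0.05],
    [0,0,-0.08],
    [0.012,-0.015,-0.08],
    [0.025,-0.03,-0.08],
    [0.04,-0.045,-0.08],
    [0.055,-0.065,-0.08],
    [0.065,-0.078,-0.08],
    [0.0718,-0.0838,-0.08],
    [0.0718,-0.0838,-0.08]
  ],
  "turn": [0.05,0.15,0.27,0.39,0.51,0.63,0.75,0.87,0.98,1.056]
}}

```text
time_s: 18.37
tcp_pos: [0.5422, -0.3467, 0.0845]
eef_rot: [-180.0, -0.0, -179.9]
contact_force: [0.5, -0.2, 0.1]
gripper_width: 0.0334
```

Call:
{"op": "servo_tool", "data": {
  "grip": [0.9,0.9],
  "translation": [
    [0,0,0],
    [0,0,0]
  ],
  "turn": [0,0]
}}

```text
time_s: 18.53
tcp_pos: [0.5417, -0.3449, 0.0848]
eef_rot: [180.0, -0.0, -179.4]
contact_force: [0.6, 0.1, 0.2]
gripper_width: 0.0331
```

```bash
python3 -c "
from h import *
from plant import *
c=calibration('wrist')
p,d=capture('wrist');cv2.imwrite('pics/w11.png',p)
plan((.542,-.345,.016,-179.5))
np.save('c.npy',c,allow_pickle=True)
"
```

```text
t 18.58 tcp [ 0.5418 -0.3447  0.085 ] rot [ 1.7999e+02 -3.0000e-02 -1.7933e+02] j [-15.  24. -14.  -0. -52. -74.] F [0.6 0.3 0.5] w 0.033
  -> (0.542, -0.345, 0.016, -179.5) shift [-0.0002 -0.0003  0.069 ] turn 0.003 rows 1.7
```

View pics/w11.png

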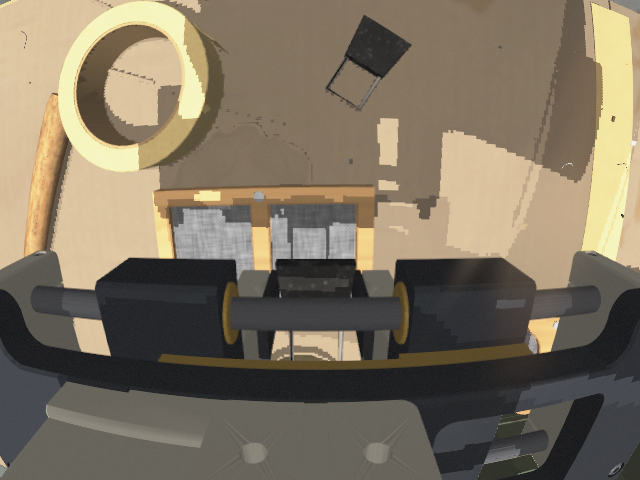

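```bash
python3 -c "
from h import *
c=np.load('c.npy',allow_pickle=True).item()
print(wf(276,267,.091,c),wf(355,267,.091,c))
print(wf(272,205,.013,c),wf(357,205,.013,c))
print(wf(156,191,.013,c),wf(374,186,.013,c))
"
```

```text
[ 0.52853306 -0.36305356  0.091     ] [ 0.52820553 -0.32857284  0.091     ]
[ 0.5154434  -0.37333856  0.013     ] [ 0.51493284 -0.31965685  0.013     ]
[ 0.5056204  -0.45191771  0.013     ] [ 0.5026018  -0.30925127  0.013     ]
```

Call:
{"op": "servo_tool", "data": {
  "grip": [0.9,0.9,0.9,0.9,0.9,0.9,-0.1,-0.1,-0.1,-0.1],
  "translation": [
    [0.002,0,0.03],
    [0.002,0,0.055],
    [0.002,0,0.065],
    [0.002,0,0.0695],
    [0.002,0,0.0695],
    [0.002,0,0.0695],
    [0.002,0,0.0695],
    [0.002,0,0.0695],
    [0.002,0,0.0695],
    [0.002,0,0.0695]
  ],
  "turn": [0,0,0,0,0,0,0,0,0,0]
}}

```text
time_s: 19.42
tcp_pos: [0.5405, -0.3451, 0.0165]
eef_rot: [-180.0, 0.1, -179.5]
contact_force: [-0.7, 0.5, 0.2]
gripper_width: 0.0473
```

Call:
{"op": "servo_tool", "data": {
  "grip": [-0.1,-0.1,-0.1,-0.1,-0.1,-0.1,-1,-1],
  "translation": [
    [0,0,0],
    [0,0,0],
    [0,0,-0.02],
    [0,0,-0.06],
    [0,0,-0.1],
    [0,0,-0.12],
    [0,0,-0.12],
    [0,0,-0.12]
  ],
  "turn": [0,0,0,0,0,0,0,0]
}}

```text
time_s: 20.08
tcp_pos: [0.5408, -0.3452, 0.1376]
eef_rot: [-179.9, 0.2, -179.5]
contact_force: [-0.3, 0.9, -0.2]
gripper_width: 0.0565
```

```bash
python3 -c "
from h import *
from plant import *
c=calibration('wrist')
p,d=capture('wrist');cv2.imwrite('pics/w12.png',p)
plan((.4135,-.308,.13,149),(.4135,-.308,.004,149),(.4135,-.308,.004,-31))
np.save('c.npy',c,allow_pickle=True)
"
```

```text
t 20.13 tcp [ 0.54   -0.3448  0.1359] rot [ 1.7999e+02  5.0000e-02 -1.7951e+02] j [-15.  21. -11.  -0. -58. -74.] F [-0.8  0.4 -0.2] w 0.0601
  -> (0.4135, -0.308, 0.13, 149) shift [0.1261 0.0379 0.0059] turn 0.5496 rows 4.4
  -> (0.4135, -0.308, 0.004, 149) shift [0.1261 0.0379 0.1319] turn 0.5496 rows 4.5
  -> (0.4135, -0.308, 0.004, -31) shift [0.1261 0.0379 0.1319] turn -2.592 rows 20.7
```

View pics/w12.png

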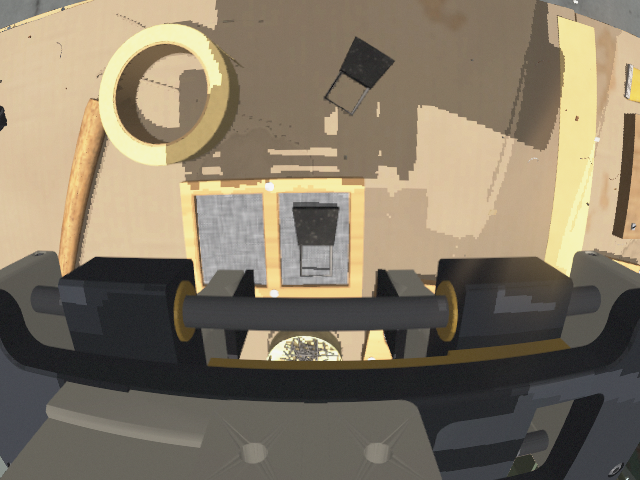

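Call:
{"op": "servo_tool", "data": {
  "grip": [-1,-1,-1,-1,-1,-1,-1,-1,-1,-1],
  "translation": [
    [0.03,0.01,0],
    [0.065,0.02,0],
    [0.1,0.03,0],
    [0.126,0.038,0.006],
    [0.126,0.038,0.006],
    [0.126,0.038,0.006],
    [0.126,0.038,0.006],
    [0.126,0.038,0.006],
    [0.126,0.038,0.006],
    [0.126,0.038,0.006]
  ],
  "turn": [0.11,0.22,0.33,0.44,0.52,0.55,0.55,0.55,0.55,0.55]
}}

```text
time_s: 20.97
tcp_pos: [0.4136, -0.308, 0.1291]
eef_rot: [-180.0, -0.1, 149.0]
contact_force: [-0.9, 0.2, -0.2]
gripper_width: 0.0875
```

```bash
python3 -c "
from h import *
from plant import *
c=calibration('wrist')
p,d=capture('wrist');cv2.imwrite('pics/w13.png',p)
plan((.4135,-.308,.0045,149))
np.save('c.npy',c,allow_pickle=True)
"
```

```text
t 21.02 tcp [ 0.4137 -0.308   0.1292] rot [-1.7999e+02 -5.0000e-02  1.4903e+02] j [ -15.   11.  -27.   -0.  -52. -106.] F [-0.  -1.  -0.5] w 0.0879
  -> (0.4135, -0.308, 0.0045, 149) shift [ 2.000e-04 -1.000e-04  1.247e-01] turn 0.0005 rows 3.0
```

View pics/w13.png

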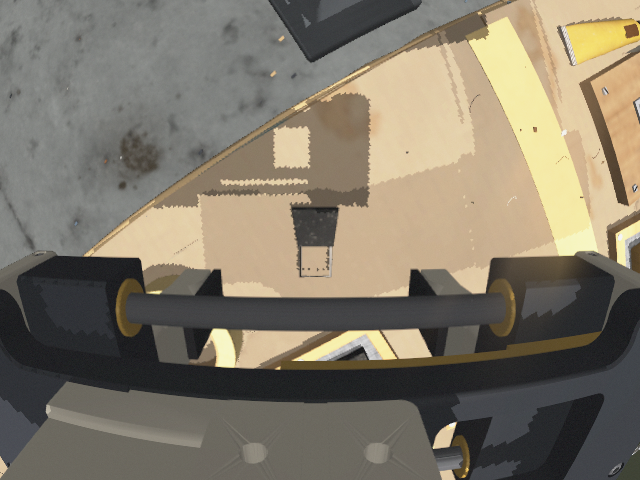

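Call:
{"op": "servo_tool", "data": {
  "grip": [-1,-1,-1,-1,-1,-1,-1,0.9,0.9,0.9],
  "translation": [
    [0,0,0.04],
    [0,0,0.08],
    [0,0,0.105],
    [0,0,0.117],
    [0,0,0.122],
    [0,0,0.125],
    [0,0,0.125],
    [0,0,0.125],
    [0,0,0.125],
    [0,0,0.125]
  ],
  "turn": [0,0,0,0,0,0,0,0,0,0]
}}

```text
time_s: 21.85
tcp_pos: [0.4144, -0.3083, 0.0057]
eef_rot: [180.0, 0.1, 149.0]
contact_force: [-0.6, 0.2, -0.3]
gripper_width: 0.073
```

Call:
{"op": "servo_tool", "data": {
  "grip": [0.9,0.9,0.9,0.9,0.9,0.9,0.9],
  "translation": [
    [0,0,0],
    [0,0,0],
    [0,0,0],
    [0,0,0],
    [0,0,0],
    [0,0,0],
    [0,0,0]
  ],
  "turn": [0,0,0,0,0,0,0]
}}

```text
time_s: 22.43
tcp_pos: [0.4137, -0.3081, 0.0047]
eef_rot: [-180.0, -0.0, 149.0]
contact_force: [-0.6, 0.4, 0.1]
gripper_width: 0.033
```

```bash
python3 -c "
from h import *
plan((.5405,-.414,.08,-179.5),(.5405,-.414,.0155,-179.5))
print(w(445,303,.036))
"
```

```text
t 22.43 tcp [ 0.4137 -0.3081  0.0047] rot [-1.8000e+02 -1.0000e-02  1.4899e+02] j [ -15.   21.  -34.    0.  -35. -106.] F [-0.6  0.4  0.1] w 0.033
  -> (0.5405, -0.414, 0.08, -179.5) shift [-0.1633 -0.0255 -0.0753] turn -0.5499 rows 4.4
  -> (0.5405, -0.414, 0.0155, -179.5) shift [-0.1633 -0.0255 -0.0108] turn -0.5499 rows 4.4
[ 0.43774037 -0.45575249  0.036     ]
```

Call:
{"op": "servo_tool", "data": {
  "grip": [0.9,0.9,0.9,0.9,0.9,0.9,0.9,0.9,0.9,0.9],
  "translation": [
    [0,0,-0.02],
    [0,0,-0.055],
    [0,0,-0.09],
    [-0.035,-0.005,-0.09],
    [-0.075,-0.012,-0.09],
    [-0.115,-0.018,-0.09],
    [-0.15,-0.023,-0.09],
    [-0.163,-0.0255,-0.085],
    [-0.163,-0.0255,-0.08],
    [-0.163,-0.0255,-0.08]
  ],
  "turn": [0,0,-0.08,-0.19,-0.3,-0.41,-0.5,-0.55,-0.55,-0.55]
}}

```text
time_s: 23.27
tcp_pos: [0.5395, -0.4138, 0.0823]
eef_rot: [179.9, -0.2, -179.6]
contact_force: [-0.3, 0.6, 0.2]
gripper_width: 0.0331
```

```bash
python3 -c "
from h import *
from plant import *
c=calibration('wrist')
p,d=capture('wrist');cv2.imwrite('pics/w14.png',p)
plan((.5405,-.414,.0155,-179.5))
np.save('c.npy',c,allow_pickle=True)
"
```

```text
t 23.32 tcp [ 0.5392 -0.4134  0.0832] rot [ 1.7992e+02 -1.4000e-01 -1.7958e+02] j [-21.  27.  -8.  -0. -54. -68.] F [ 0.4 -0.8 -0.1] w 0.0331
  -> (0.5405, -0.414, 0.0155, -179.5) shift [-0.0013 -0.0006  0.0677] turn -0.0014 rows 1.6
```

View pics/w14.png

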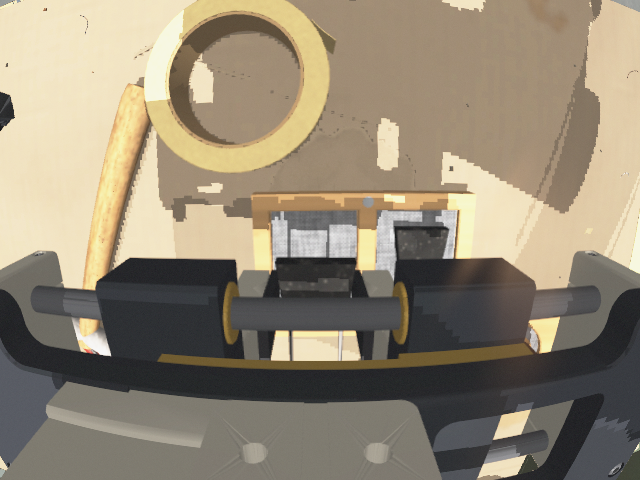

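```bash
python3 -c "
from h import *
c=np.load('c.npy',allow_pickle=True).item()
print(wf(276,267,.089,c),wf(355,267,.089,c))
print(wf(271,211,.013,c),wf(357,210,.013,c))
"
```

```text
[ 0.52605891 -0.4317905   0.089     ] [ 0.52588062 -0.39741647  0.089     ]
[ 0.5163114  -0.44238359  0.013     ] [ 0.51538143 -0.38847487  0.013     ]
```

Call:
{"op": "servo_tool", "data": {
  "grip": [0.9,0.9,0.9,0.9,0.9,0.9,-0.05,-0.05,-0.05,-0.05],
  "translation": [
    [0,0,0.03],
    [0,0,0.055],
    [0,0,0.064],
    [0,0,0.068],
    [0,0,0.068],
    [0,0,0.068],
    [0,0,0.068],
    [0,0,0.068],
    [0,0,0.068],
    [0,0,0.068]
  ],
  "turn": [0,0,0,0,0,0,0,0,0,0]
}}

```text
time_s: 24.15
tcp_pos: [0.5406, -0.4141, 0.0175]
eef_rot: [-180.0, 0.1, -179.5]
contact_force: [-0.3, -0.2, 0.8]
gripper_width: 0.0455
```

Call:
{"op": "servo_tool", "data": {
  "grip": [-0.05,-0.05,-0.05,-0.05,-0.05,-0.05,-0.05,-0.05],
  "translation": [
    [0,0,0],
    [0,0,0],
    [0,0,-0.02],
    [0,0,-0.06],
    [0,0,-0.1],
    [0,0,-0.14],
    [0,0,-0.18],
    [0,0,-0.18]
  ],
  "turn": [0,0,0,0,0,0,0,0]
}}

```text
time_s: 24.82
tcp_pos: [0.5436, -0.4165, 0.2069]
eef_rot: [-179.6, 0.7, -179.4]
contact_force: [1.8, -1.7, 1.8]
gripper_width: 0.0459
```

```bash
python3 -c "
from h import *
plan((.3,-.6,.22,-160))
from plant import *
p,d=capture('side');cv2.imwrite('pics/s2.png',p)
"
```

```text
t 24.82 tcp [ 0.5436 -0.4165  0.2069] rot [-179.55    0.65 -179.42] j [-21.  22.  -0.   0. -67. -68.] F [ 1.8 -1.7  1.8] w 0.0459
  -> (0.3, -0.6, 0.22, -160) shift [ 0.2455 -0.1811 -0.0131] turn -0.339 rows 7.3
```

View pics/s2.png

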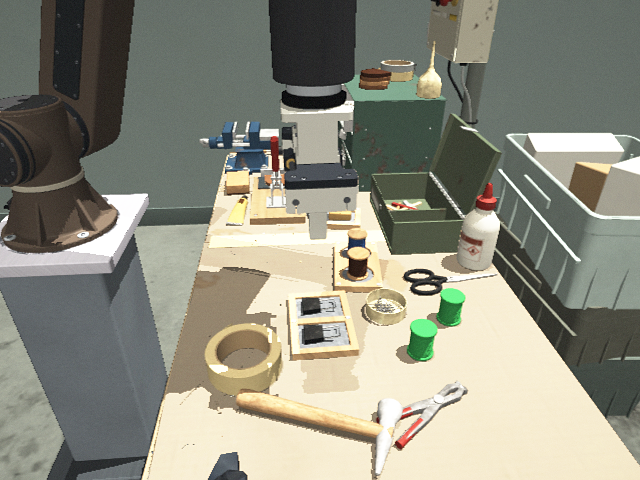

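Side view: both spools upright in the round recesses, both clips flat, one per recess. I'll move the arm aside for an unobstructed top check.

Call:
{"op": "servo_tool", "data": {
  "grip": [-0.05,-0.05,-0.05,-0.05,-0.05,-0.05,-0.05,-0.05,-0.05,-0.05],
  "translation": [
    [0.02,-0.015,-0.01],
    [0.05,-0.037,-0.013],
    [0.08,-0.06,-0.013],
    [0.11,-0.08,-0.013],
    [0.14,-0.104,-0.013],
    [0.17,-0.126,-0.013],
    [0.2,-0.148,-0.013],
    [0.225,-0.167,-0.013],
    [0.245,-0.181,-0.013],
    [0.245,-0.181,-0.013]
  ],
  "turn": [-0.04,-0.08,-0.12,-0.16,-0.2,-0.24,-0.28,-0.32,-0.339,-0.339]
}}

```text
time_s: 25.7
tcp_pos: [0.2929, -0.5989, 0.2085]
eef_rot: [179.9, -0.1, -160.2]
contact_force: [0.2, 0.3, -0.2]
gripper_width: 0.046
```

Call:
{"op": "servo_tool", "data": {
  "grip": [-0.05,-0.05,-0.05],
  "translation": [
    [0,0,0],
    [0,0,0],
    [0,0,0]
  ],
  "turn": [0,0,0]
}}

```text
time_s: 25.95
tcp_pos: [0.2975, -0.5965, 0.2092]
eef_rot: [180.0, -0.0, -160.0]
contact_force: [-0.2, 0.4, 0.1]
gripper_width: 0.0462
```

```bash
python3 -c "
from h import *
from plant import *
plan()
p,d=capture('top');cv2.imwrite('pics/t1.png',p);cv2.imwrite('pics/t1c.png',cv2.resize(p[180:340,225:475],None,fx=3.2,fy=3.2,interpolation=cv2.INTER_CUBIC))
p0=T['p']
# tin/tape shift by phase correlation
for n,(x0,x1,y0,y1) in dict(tin=(378,412,187,223),tape=(416,474,276,332)).items():
    a=cv2.cvtColor(p0[y0:y1,x0:x1],cv2.COLOR_BGR2GRAY).astype(np.float32);b=cv2.cvtColor(p[y0:y1,x0:x1],cv2.COLOR_BGR2GRAY).astype(np.float32)
    print(n,cv2.phaseCorrelate(a,b))
"
```

```text
t 25.95 tcp [ 0.2975 -0.5965  0.2092] rot [ 179.97   -0.   -160.05] j [-47.  20.  -2.  -0. -68. -23.] F [-0.2  0.4  0.1] w 0.0462
tin ((0.005033271764812497, -0.011345615752350824), 1.021891773942812)
tape ((-0.007787974320155655, 0.047909588226744404), 0.9206750600867801)
```

View pics/t1c.png

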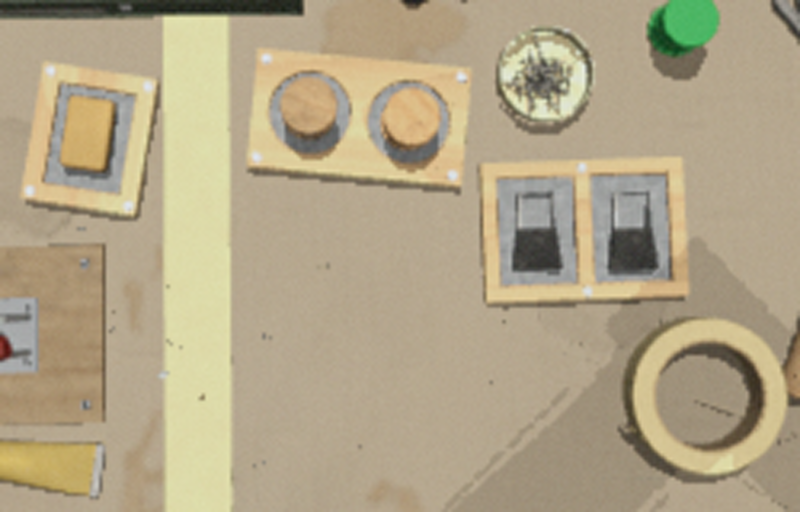

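```bash
python3 -c "
from h import *
C=lambda P,z:crop(P,225,180,3.2,z)
print('spools',C([(308,106),(410,116)],.058),'rec',[(.6435,-.182),(.6354,-.2533)])
print('wax',C([(67,94),(114,99),(108,175),(61,167)],.028).mean(0),'rec .626 -.0228')
print('clips',C([(516,194),(551,194),(563,272),(513,272)],.015).mean(0),C([(614,192),(648,192),(657,272),(608,272)],.015).mean(0),'rec .555 -.345 .556 -.413')
"
```

```text
spools [[ 0.64237627 -0.18090629]
 [ 0.63438157 -0.25149255]] rec [(0.6435, -0.182), (0.6354, -0.2533)]
wax [ 0.62808385 -0.02338517] rec .626 -.0228
clips [ 0.55291777 -0.34334432] [ 0.55262226 -0.41243267] rec .555 -.345 .556 -.413
```

All are within 4 mm of their recess centres, and nothing else moved. I'm handing it in.

```bash
python3 -c "
from plant import order
print(order.close_job())"
```

```text
the job is handed in; nothing more can be done
None
```

All five items are in their boards and the job is handed in at about 26 s of the 122 s allowed; no verdict was reported. The brown and blue spools stand in the round recesses, the clips lie one in each recess of the two-recess board, and the wax block lies in the single recess.

- **Position:** the final top picture puts every item within 4 mm of its recess centre. The limit is 13 mm for spools and 14 mm for the rest.
- **Seating:** the side and wrist pictures show the spools upright and the clips and wax flat inside their recesses. I judged seating from pictures and release heights only. I did not measure each item's height or tilt separately.
- **Tin and tape:** comparing the first and last top pictures shows a shift of under 0.05 px, about 0.1 mm. The arm was parked clear of everything at the end.
- **Disagreements:** the top and wrist cameras disagreed by about 3 mm in x and y, so I aimed at the average. The gripper opening read about 3 mm low on the spools and clips, though the pictures showed them held properly. The wax read correctly.

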